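# Seat a culture dish on the stage and snap the toggle clamp over it

### The job

Using a fingertip only, gently slide the covered culture dish along its channel on the black stage until it is fully home against the end stop. Then push the handle of the toggle clamp over its dead point towards the dish so that the clamp snaps into lock with its pad on the dish lid, and take the hand away. Do not pick up or squeeze the dish, and leave the jar, the bottle and the tube rack where they stand.

Things in the scene. Friction and masses are not known exactly. Their poses are not given: they have to be found in the camera images.
- stage: Fixed black plate, 15 mm thick, origin at table height straight below the centre of a dish that is home. In its axes it covers x -125 to 60, y -60 to 135 mm. The dish channel runs along x, open at -x, its floor 15 mm above the table, between two rails (8 mm high and wide, centred at y = -36 and +36, from x = -120 to 40 mm). Pushing towards +x brings the dish home. The clamp is on the +y side.
- home (a point): Where the dish's centre is when fully home: stage x = 0, y = 0, 24 mm above the table; axes as the stage. The dish then touches the end stop, a cross bar 10 mm high whose face is at stage x = +30 mm.
- dish_center (a point): Centre (half-way up) of the covered round culture dish: 60 mm diameter, 18 mm high, cream contents under a clear lid, about 45 g, loose, lying in the channel (its top 33 mm above the table) and 50 to 85 mm short of home at the start.
- pivot (a point): Fixed pivot pin of the toggle clamp, between two steel cheeks: stage x = 16, y = 85 mm, 52 mm above the table; axes as the stage. The clamp turns here about the stage's x axis: hold-down arm 86 mm long with a rubber pad, and a straight handle reaching 107 mm from the pin.
- clamp (a joint): Clamp angle, rad. 0 = open: arm almost upright, handle leaning 0.5 rad from upright towards stage +y, away from the dish; 0.5 = handle upright. Grows as the handle is pushed towards stage -y. A spring pulls it back to 0 below the dead point at 0.65 (5 N on the grip at first, then less); past it, it snaps by itself to lock near 1.25, handle leaning 0.75 rad over the dish, pad on the lid.
- grip (a point): Middle of the clamp's black rubber handle grip, 85 mm from the pin; moves with the handle. The grip is a round-ended bar of 18 mm diameter covering 43 to 107 mm from the pin; nearer the pin the handle is a 10 mm rod. Open: stage x = 16, y = 126 mm, 127 mm above the table. Upright: y = 85 mm, 137 mm up, handle top 159 mm up.
- jar_center (a point): Bystander: amber glass jar, 44 mm diameter, 62 mm high, loose on the table; point half-way up. Leave alone.
- flask_center (a point): Bystander: white plastic bottle, 52 mm diameter, 115 mm high, loose on the table; point half-way up. Leave alone.
- rack_center (a point): Bystander: white tube rack with small tubes, 75 by 150 mm (x, y), 51 mm high, loose on the table; point half-way up. Leave alone.
There are look-alikes about, which are no part of the job. What is meant by the part that bears dish_center is not blue, orange or purple, and is the smaller of those in its own colour.

How it is judged:
On the way, in this order (a step that is already met when the one before it is completed fails the run):
1. the dish is home against the end stop (within 4 mm) while the clamp is still open (x of dish_center in the frame of stage above -0.004 m and horizontal distance between dish_center and home below 0.006 m and value of joint clamp below 0.25 rad), for 0.2 s.
2. the clamp has gone over its dead point and snapped into lock (value of joint clamp above 1.18 rad), for 0.2 s.
At the end, for the whole second after the job is handed in: The dish lies flat within 4 mm of the end stop (centre within 6 mm of home), and the clamp is locked (joint above 1.18 rad) (x of dish_center in the frame of stage above -0.004 m and distance between dish_center and home below 0.006 m and angle between dish_center's own z axis and vertical below 0.08 rad and value of joint clamp above 1.18 rad); the robot touches nothing.
It fails at once if the dish is lifted more than 6 mm off the channel floor or tipped (z of dish_center in the frame of stage above 0.03 m or angle between dish_center's own z axis and vertical above 0.25 rad).
It fails at once if the dish is squeezed or rammed (more than 40 N from the fingers) (contact force between the fingers and dish above 40 N).
It fails at once if the jar, the bottle or the tube rack is moved by more than 20 mm (distance of any of jar_center, flask_center, rack_center from where it was at the start of the episode above 0.02 m).
It also fails if it takes over 51 s, if anything falls off the work surface, if the arm or the gripper's body presses on something with over 40 N, if the wrist force passes 120 N, or if a joint passes its speed limit or range.

### The arm

A 6-joint arm with a two-finger parallel gripper is mounted at the origin on the work surface. World frame = base frame: x ahead of the robot, y to its left, z up, the work surface at z = 0. Lengths are in m, angles in rad, forces in N, time in s.
With the tool pointing down it reaches from about 0.35 to 0.775 m from the base axis. Payload 5.5 kg.
Tool frame: the origin (TCP) lies midway between the tips of the shut fingers; the grasp point (between the pads) lies grasp_offset behind it (grasp_offset is the distance from the TCP to the grasp point, in m); z points along the fingers, y is the line along which they close (so a half turn about z gives the same grasp; the last joint's range is limited). The gripper opens to 85 mm and grips with 20 to 120 N. Pads are 22 mm wide; open, the fingers measure 114 mm over their backs; the gripper's body (76 mm by 85 mm) begins 54 mm behind the grasp point. The pads swing forward as they close: fully open they stand 13 mm farther back than shut.
Start: joints at [1.182, 0.313, 0.046, 1.304, 0, 1.431], TCP at [0.142, 0.557, 0.231] pointing down, gripper open.
Joint ranges: [-2.76, 2.76], [-0.86, 1.69], [-1.03, 1.26], [-2.2, 2.34], [-1.47, 1.5], [-3.14, 3.14]. Speed limits (rad/s): [2.57, 2.57, 3.14, 3.14, 3.14, 3.14].

### API

Orientations are given as a unit quaternion [w, x, y, z].
In Python, from workcell import * gives the robot as it stands.
- The arm moves only by the tool step_arm, never from a script. Its argument "deltas" is a list of rows, each a list of 7 numbers: the shift along the world's x, y, z in mm, then the turn, a rotation vector about the world's x, y, z in degrees, then the gripper's target within -1 to 1 (fully open at 1, half-way at 0, shut at -1). A call has 1 to 5 rows; each row shifts and turns the commanded pose from where the row before left it; what a row does not reach is not made up. A row lasts 1/10 s, in which the tool goes at most 50 mm and 8.59 degrees, less where a joint would pass 70% of its speed; a pose out of reach is approached as far as the arm can. A call is refused whole if a number of a shift passes 50 or a number of a turn 8.59, either way. A call with a gripper value outside its range is refused whole. The fingers move at their own pace and stop on an object; "newtons" is the grip in N (left out, the last holds). Time passes only in rows, so rows that do not move let the fingers close. It gives the time, the measured TCP pose, the force, the opening and the grip force at its end, in the units of the state.
- get_state(): the state, without advancing time (a new reading comes with each control period).
- read_camera(name): name is "scene" or "top" or "wrist"; returns a dict with "image" (400x640x3 uint8, red, green, blue), "z_map" (400x640 float32, m along the optical axis (not along the pixel's ray), 0 where there is no reading), "K" (3x3 intrinsics, pixels), "dist_coeffs" ([k1, k2, p1, p2, k3] as OpenCV has them; the pictures are not rectified), "world_from_camera" (4x4, takes a point from camera to world coordinates). Camera axes: x right, y down, z forward; pixel columns grow to the right and rows downward; lengths in m; the calibration is good to about 2 mm. A picture is of the moment at which its call begins.
- hand_in(): hands the job in; it is judged then, once.
The state is a dict: "clock": time; "joint_pos": joint angles; "qvel": joint speeds; "tau": joint torques, N m; "tcp_pos": TCP position; "orientation": TCP orientation; "wrist_force": force on the tool from outside, world axes, zero at the start; "ft_torque": the same for the moment, N m; "finger_gap": finger opening in m; "grip_force": force on a finger pad.
Only numpy, scipy, OpenCV 4.12 (cv2) and the standard library are available. Lean on these libraries where they do the work, as an engineer would, in place of code of your own. Each camera call takes 0.05 s, during which the arm holds its last target. There are 200 camera calls.

## Working session

There is one attempt and no reset: what is moved stays moved. The work goes in short steps, Python scripts to look and compute and a tool call to move; the robot and the scene stay as the last step left them, time stands still between calls to the robot, and variables do not carry over. Pictures are saved under pics/ and viewed, at most 10 in all, crops included, and the job is handed in when it is done.

Besides the shell and the picture viewer there is one more tool, called by a JSON object that holds its "fn" and its "kwargs". step_arm: Moves the arm, as the interface text tells. Its arguments: {"type":"object","properties":{"deltas":{"type":"array","items":{"type":"array","items":{"type":"number"}}},"newtons":{"type":"number"}},"required":["deltas"]}

```bash
mkdir -p pics; cat > h.py <<'E'
from workcell import *
import numpy as np, cv2, pickle
def grab(n,tag):
    c=read_camera(n); pickle.dump(c,open(f'pics/{tag}.pkl','wb')); cv2.imwrite(f'pics/{tag}.png',c['image'][:,:,::-1]); return c
def load(tag): return pickle.load(open(f'pics/{tag}.pkl','rb'))
def rays(c,uv):
    p=cv2.undistortPoints(np.array(uv,float).reshape(-1,1,2),c['K'],c['dist_coeffs']).reshape(-1,2)
    d=np.c_[p,np.ones(len(p))]; T=c['world_from_camera']; return T[:3,3],d@T[:3,:3].T
def onplane(c,uv,z):
    o,d=rays(c,uv); return o+d*((z-o[2])/d[:,2])[:,None]
def depth(c,uv):
    o,d=rays(c,uv); return np.array([o+d[i]*c['z_map'][int(v),int(u)] for i,(u,v) in enumerate(uv)])
E
python3 - <<'E'
from h import *
for n in ['scene','top']:
    c=grab(n,n+'0'); print(n,c['world_from_camera'].round(3).tolist())
a=np.vstack([cv2.imread('pics/scene0.png'),cv2.imread('pics/top0.png')])
cv2.imwrite('pics/both0.png',cv2.resize(a,(480,600)))
print(get_state())
E
```

```text
scene [[-0.208, 0.711, -0.672, 1.304], [0.978, 0.156, -0.138, 0.236], [0.007, -0.686, -0.727, 0.944], [0.0, 0.0, 0.0, 1.0]]
top [[-0.124, -0.972, 0.199, 0.283], [-0.992, 0.122, -0.021, 0.096], [-0.004, -0.2, -0.98, 1.301], [0.0, 0.0, 0.0, 1.0]]
{'clock': 0.1, 'joint_pos': array([ 1.18239457e+00,  3.13952180e-01,  4.50867289e-02,  1.30360788e+00,
       -3.42538305e-05,  1.43123578e+00]), 'qvel': array([-0.00044431, -0.00101584,  0.00261763, -0.00053488, -0.00035781,
        0.00188511]), 'tau': array([ 2.64619521e-03, -4.81721485e+01,  2.99244761e+01,  1.26903193e-02,
       -1.18183511e-04,  4.06786029e-06]), 'tcp_pos': array([0.14143198, 0.55685717, 0.23048036]), 'orientation': array([-2.02253725e-04,  1.24099780e-01,  9.92269389e-01, -8.13925994e-04]), 'wrist_force': array([-0.50870062, -0.00559938, -0.31248106]), 'ft_torque': array([-0.02501484,  0.01767485,  0.01012111]), 'grip_force': 0.0, 'finger_gap': 0.08518520453917687}
```

View pics/top0.png

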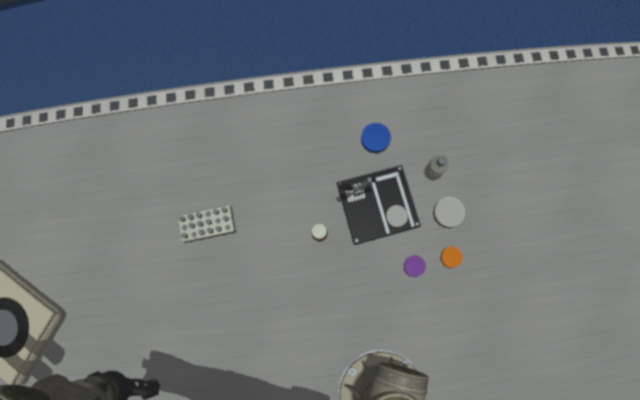

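View pics/scene0.png

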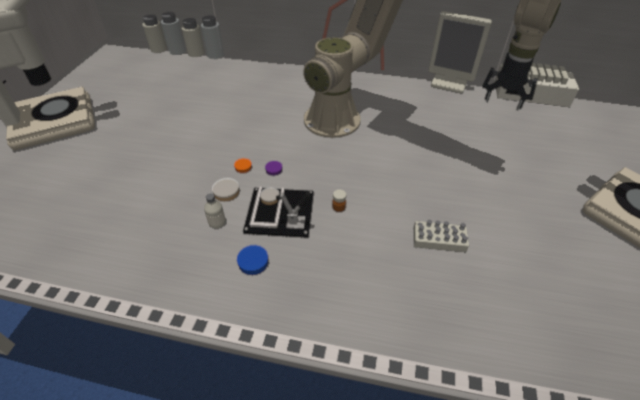

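The top view shows these candidates: the cream dish in the channel (397,215), a larger cream dish off the stage (450,211), blue (376,137), orange (452,257) and purple (415,266). I choose the small cream dish on the stage at (397,215). The end stop is near (387,177) and the clamp near (355,190). I'll check with a crop and measure the stage.

```bash
python3 - <<'E'
from h import *
c=load('top0'); im=c['image']
cr=im[150:260,320:480,::-1]; cv2.imwrite('pics/crop.png',cv2.resize(cr,(800,550),interpolation=cv2.INTER_CUBIC))
g=im.max(2); m=np.zeros_like(g); m[155:255,325:430]=(g[155:255,325:430]<75)
m=cv2.morphologyEx(m,cv2.MORPH_CLOSE,np.ones((3,3)))
cs,_=cv2.findContours(m,cv2.RETR_EXTERNAL,cv2.CHAIN_APPROX_NONE); k=max(cs,key=cv2.contourArea)
h=cv2.convexHull(k); w=onplane(c,h.reshape(-1,2),0.015)[:,:2]
r=cv2.minAreaRect((w*1000).astype(np.float32)); print('stage rect',r); print(cv2.boxPoints(r).round(0).tolist())
# dish
def blob(c,x0,x1,y0,y1,lo):
    s=c['image'][y0:y1,x0:x1].astype(int); mm=(s.min(2)>lo).astype(np.uint8)
    cs,_=cv2.findContours(cv2.morphologyEx(mm,cv2.MORPH_OPEN,np.ones((5,5))),cv2.RETR_EXTERNAL,cv2.CHAIN_APPROX_NONE)
    return [( (np.array(cv2.minEnclosingCircle(q)[0])+[x0,y0]),cv2.minEnclosingCircle(q)[1]) for q in cs]
b=blob(c,380,415,200,232,110); print(b)
for p,rr in b: print(onplane(c,[p],0.033),depth(c,[p]))
for n,uv in dict(big=(450,211),jar=(319,232),flask=(438,167),rack=(207,224),purple=(415,266),plate=(365,225)).items(): print(n,depth(c,[uv]).round(3))
E
```

```text
stage rect ((507.4573974609375, -58.69451141357422), (181.32167053222656, 195.883056640625), 8.30837345123291)
[[404.0, 25.0], [432.0, -169.0], [611.0, -143.0], [583.0, 51.0]]
[(array([381., 210.]), 3.1623775959014893), (array([397.5991745 , 214.19008255]), 12.972992897033691)]
[[ 0.4868666  -0.06489781  0.033     ]] [[ 0.48793183 -0.06573958  0.02637049]]
[[ 0.46953641 -0.10863913  0.033     ]] [[ 0.46920185 -0.10827171  0.03527561]]
big [[ 0.461 -0.258  0.023]]
jar [[0.444 0.111 0.065]]
flask [[ 0.575 -0.229  0.086]]
rack [[0.508 0.417 0.031]]
purple [[ 0.324 -0.137  0.017]]
plate [[ 0.454 -0.017  0.015]]
```

View pics/crop.png

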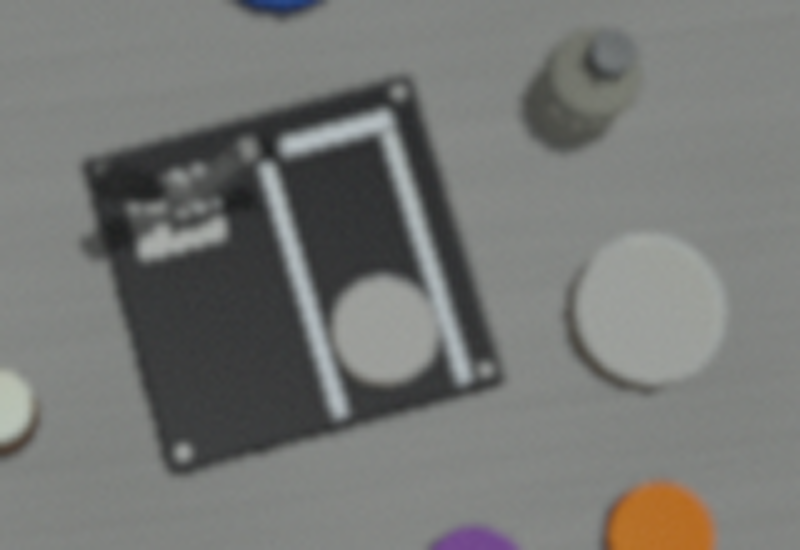

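The crop confirms the choice: the small cream dish sits between the two rails at the open end, with the clamp open at upper left. The stage x axis is about 8° from world x, and home is near (0.545, -0.091). I'll move towards the stage and look with the wrist camera.

{"fn": "step_arm", "kwargs": {"deltas": [[28,-40,10,0,0,4.5,-1],[28,-40,10,0,0,4.5,-1],[28,-40,0,0,0,4.5,-1],[28,-40,0,0,0,4.5,-1],[28,-40,0,0,0,4.5,-1]]}}

```text
clock: 0.6
tcp_pos: [0.2821, 0.3556, 0.2511]
orientation: [-0.0, -0.074, 0.997, -0.0]
wrist_force: [1.3, 0.1, 0.3]
finger_gap: 0.0124
grip_force: 0.0
```

{"fn": "step_arm", "kwargs": {"deltas": [[28,-40,0,0,0,0,-1],[28,-40,0,0,0,0,-1],[28,-40,0,0,0,0,-1],[28,-40,0,0,0,0,-1],[0,-45,0,0,0,0,-1]]}}

```text
clock: 1.1
tcp_pos: [0.3964, 0.1505, 0.2509]
orientation: [0.001, -0.071, 0.997, -0.0]
wrist_force: [1.5, -0.5, -0.0]
finger_gap: 0.0001
grip_force: 0.0
```

{"fn": "step_arm", "kwargs": {"deltas": [[0,-45,0,0,0,0,-1],[0,-45,0,0,0,0,-1],[0,-45,0,0,0,0,-1],[0,-45,0,0,0,0,-1],[0,-40,0,0,0,0,-1]]}}

```text
clock: 1.6
tcp_pos: [0.393, -0.0696, 0.2512]
orientation: [-0.0, -0.072, 0.997, 0.0]
wrist_force: [0.5, -0.7, 0.5]
finger_gap: -0.0002
grip_force: 0.0
```

```bash
python3 - <<'E'
from h import *
c=grab('wrist','w1'); s=get_state(); print(s['clock'],s['tcp_pos'],s['orientation'],s['wrist_force'],s['finger_gap'])
print(c['world_from_camera'].round(3).tolist())
E
```

```text
1.65 [ 0.39378902 -0.07447861  0.2510802 ] [-6.98436424e-05 -6.92088396e-02  9.97600390e-01 -1.89587364e-03] [ 1.94163565 -4.02833162 -0.04933157] 2.234076316646856e-05
[[-0.142, 0.949, 0.283, 0.321], [0.99, 0.136, 0.041, -0.079], [0.0, 0.286, -0.958, 0.395], [0.0, 0.0, 0.0, 1.0]]
```

View pics/w1.png

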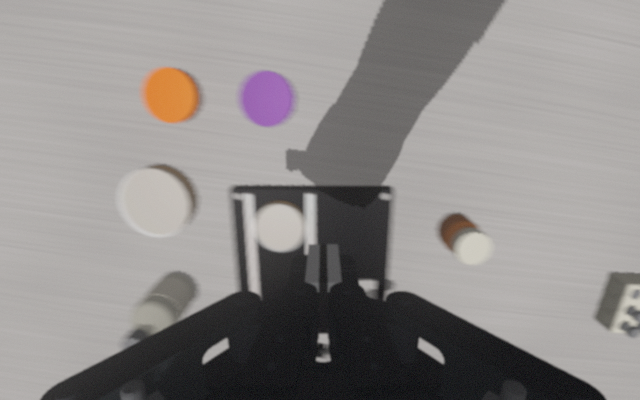

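The wrist view shows the dish at (279,227) between rails at columns 249 and 309, and the stage's open edge along row 187 from (233,187) to (392,187). The fingers are shut at (323,265).

```bash
python3 - <<'E'
from h import *
c=load('w1'); im=c['image']; g=im.max(2)
co=onplane(c,[(233,187),(392,187)],0.015); print('corners',co.round(4))
s=im[195:262,258:305].min(2); m=(s>105).astype(np.uint8)
m=cv2.morphologyEx(m,cv2.MORPH_OPEN,np.ones((5,5)))
k=max(cv2.findContours(m,0,1)[0],key=cv2.contourArea)
p,r=cv2.minEnclosingCircle(k); p=np.array(p)+[258,195]; print('dish px',p,r); w=onplane(c,[p],.033); print('dish',w,depth(c,[p]))
# rails: bright columns per row
L=[];R=[]
for v in range(200,250,4):
    for lst,a,b in((L,240,262),(R,300,320)):
        q=g[v,a:b].astype(float)-100; q[q<0]=0
        if q.sum()>0 and not(lst is L and False): lst.append((a+(q*np.arange(b-a)).sum()/q.sum(),v))
for lst in (L,R):
    w=onplane(c,lst,.023)[:,:2]; vx,vy,x,y=cv2.fitLine(w.astype(np.float32),cv2.DIST_HUBER,0,.01,.01).ravel(); print('rail',x,y,np.degrees(np.arctan2(vy,vx)))
# top cam vs: end stop & rails
t=load('top0'); gt=t['image'].min(2)
uv=[(320+x/5,150+y/5) for x,y in [(283,148),(392,117),(268,165),(340,415),(388,140),(462,380)]]
print('top: stop ends, railL ends, railR ends\n',onplane(t,uv,.024).round(4))
uv=[(320+x/5,150+y/5) for x,y in [(86,163),(408,78),(500,380),(172,470)]]
print('top corners\n',onplane(t,uv,.015).round(4))
E
```

```text
corners [[ 0.4317 -0.1706  0.015 ]
 [ 0.4051  0.0154  0.015 ]]
dish px [280.64130402 227.        ] 28.313146591186523
dish [[ 0.46670493 -0.10800599  0.033     ]] [[ 0.46656358 -0.10797799  0.03335173]]
rail 0.47105387 -0.14353892 9.543162
rail 0.460496 -0.076669656 4.4787617
top: stop ends, railL ends, railR ends
 [[ 0.5756 -0.0664  0.024 ]
 [ 0.5858 -0.1302  0.024 ]
 [ 0.5669 -0.0566  0.024 ]
 [ 0.4224 -0.0759  0.024 ]
 [ 0.5728 -0.1258  0.024 ]
 [ 0.433  -0.1459  0.024 ]]
top corners
 [[ 0.5829  0.0442  0.015 ]
 [ 0.6095 -0.1444  0.015 ]
 [ 0.4313 -0.1687  0.015 ]
 [ 0.4049  0.0192  0.015 ]]
```

{"fn": "step_arm", "kwargs": {"deltas": [[8,-20,-30,0,0,0,-1],[8,-20,-40,0,0,0,-1],[0,0,-50,0,0,0,-1],[0,0,-40,0,0,0,-1],[0,0,-30,0,0,0,-1]]}}

```text
clock: 2.15
tcp_pos: [0.4079, -0.1069, 0.0586]
orientation: [-0.001, -0.072, 0.997, 0.001]
wrist_force: [0.2, -0.3, -0.4]
finger_gap: -0.0001
grip_force: 0.0
```

{"fn": "step_arm", "kwargs": {"deltas": [[0,0,-20,0,0,0,-1],[0,0,-10,0,0,0,-1],[0,0,-8,0,0,0,-1],[0,0,0,0,0,0,-1],[0,0,0,0,0,0,-1]]}}

```text
clock: 2.65
tcp_pos: [0.4103, -0.1079, 0.024]
orientation: [0.001, -0.072, 0.997, -0.0]
wrist_force: [-0.0, 0.4, 0.1]
finger_gap: 0.0007
grip_force: 0.0
```

```bash
python3 - <<'E'
from h import *
s=get_state(); print(s['tcp_pos'],s['wrist_force'])
t=grab('top','t2'); cv2.imwrite('pics/t2c.png',cv2.resize(t['image'][130:270,320:480,::-1],(640,560),interpolation=cv2.INTER_CUBIC))
E
```

```text
[ 0.41030353 -0.1079023   0.02403918] [-0.02991043  0.38159294  0.0600603 ]
```

View pics/t2c.png

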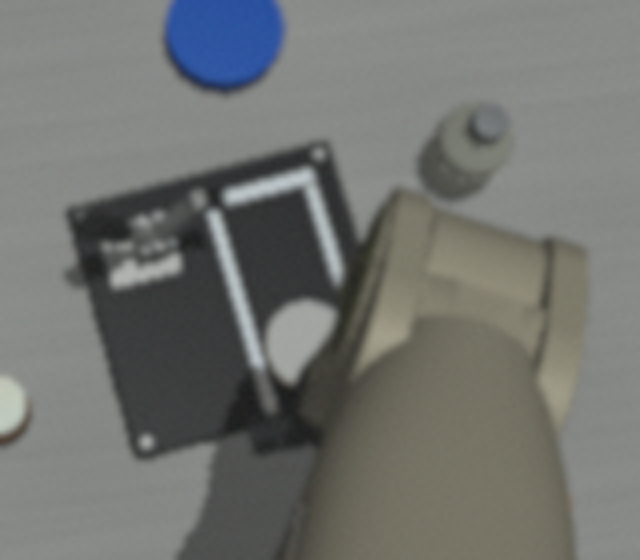

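{"fn": "step_arm", "kwargs": {"deltas": [[0,-6,-3,0,0,0,-1],[5,0.7,0,0,0,0,-1],[5,0.7,0,0,0,0,-1],[5,0.7,0,0,0,0,-1],[5,0.7,0,0,0,0,-1]]}}

```text
clock: 3.2
tcp_pos: [0.4302, -0.1109, 0.0204]
orientation: [0.0, -0.072, 0.997, -0.0]
wrist_force: [-1.0, -0.2, 1.1]
finger_gap: 0.0001
grip_force: 0.3
```

{"fn": "step_arm", "kwargs": {"deltas": [[6,0.9,0,0,0,0,-1],[6,0.9,0,0,0,0,-1],[6,0.9,0,0,0,0,-1],[6,0.9,0,0,0,0,-1],[6,0.9,0,0,0,0,-1]]}}

```text
clock: 3.7
tcp_pos: [0.4601, -0.1063, 0.0203]
orientation: [-0.0, -0.072, 0.997, 0.0]
wrist_force: [-0.4, 0.5, 0.2]
finger_gap: -0.0002
grip_force: 0.3
```

{"fn": "step_arm", "kwargs": {"deltas": [[6,0.9,0,0,0,0,-1],[6,0.9,0,0,0,0,-1],[6,0.9,0,0,0,0,-1],[6,0.9,0,0,0,0,-1],[3,0.4,0,0,0,0,-1]]}}

```text
clock: 4.2
tcp_pos: [0.4874, -0.1024, 0.0204]
orientation: [0.0, -0.072, 0.997, -0.0]
wrist_force: [-0.5, 0.3, 0.6]
finger_gap: 0.0003
grip_force: 0.3
```

{"fn": "step_arm", "kwargs": {"deltas": [[3,0.4,0,0,0,0,-1],[3,0.4,0,0,0,0,-1],[3,0.4,0,0,0,0,-1],[2,0.3,0,0,0,0,-1],[2,0.3,0,0,0,0,-1]]}}

```text
clock: 4.7
tcp_pos: [0.4997, -0.1006, 0.0203]
orientation: [-0.0, -0.072, 0.997, 0.0]
wrist_force: [-0.3, -0.1, 1.0]
finger_gap: -0.0002
grip_force: 0.2
```

```bash
python3 - <<'E'
from h import *
c=grab('scene','s3'); cv2.imwrite('pics/s3c.png',cv2.resize(c['image'][150:260,200:360,::-1],(800,550),interpolation=cv2.INTER_CUBIC))
E
```

```text
(no output)
```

View pics/s3c.png

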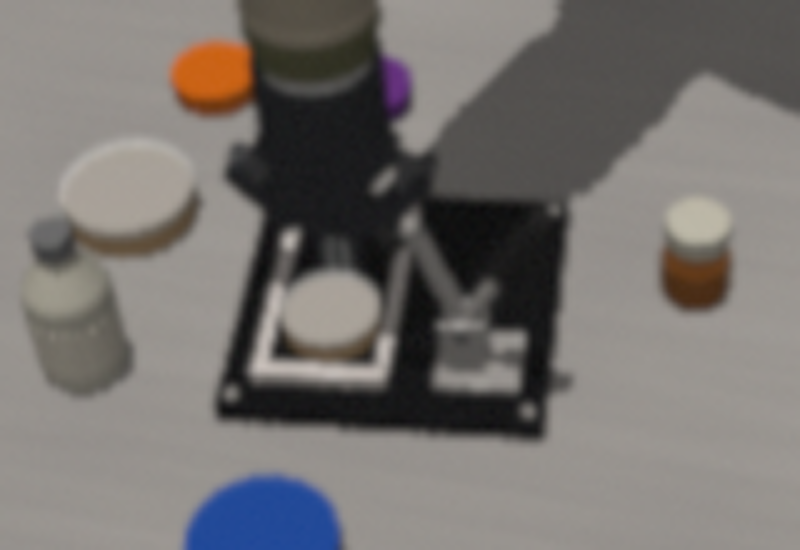

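The dish at crop (330,310) sits just short of the stop at crop (320,370), with the fingers behind it. I'll continue slowly until the force rises.

{"fn": "step_arm", "kwargs": {"deltas": [[1.5,0.2,0,0,0,0,-1],[1.5,0.2,0,0,0,0,-1],[1,0.15,0,0,0,0,-1],[1,0.15,0,0,0,0,-1],[0,0,0,0,0,0,-1]]}}

```text
clock: 5.25
tcp_pos: [0.5048, -0.0999, 0.0203]
orientation: [0.0, -0.072, 0.997, 0.0]
wrist_force: [-0.3, 0.0, 0.3]
finger_gap: -0.0001
grip_force: 0.0
```

{"fn": "step_arm", "kwargs": {"deltas": [[1,0.15,0,0,0,0,-1],[1,0.15,0,0,0,0,-1],[0,0,0,0,0,0,-1]]}}

```text
clock: 5.55
tcp_pos: [0.5068, -0.0996, 0.0203]
orientation: [0.0, -0.072, 0.997, 0.0]
wrist_force: [-0.1, -0.1, -0.8]
finger_gap: 0.0001
grip_force: 0.0
```

{"fn": "step_arm", "kwargs": {"deltas": [[1,0.15,0,0,0,0,-1],[1,0.15,0,0,0,0,-1],[0,0,0,0,0,0,-1]]}}

```text
clock: 5.85
tcp_pos: [0.5072, -0.0994, 0.0202]
orientation: [-0.001, -0.072, 0.997, -0.0]
wrist_force: [-4.2, -1.5, 3.6]
finger_gap: -0.0001
grip_force: 2.6
```

It touched the stop with about 4 N of reaction. Backing off and rising.

{"fn": "step_arm", "kwargs": {"deltas": [[0,0,0,0,0,0,-1],[-8,-1.2,0,0,0,0,-1],[-10,-1.5,0,0,0,0,-1],[0,0,40,0,0,0,-1],[0,0,50,0,0,0,-1]]}}

```text
clock: 6.35
tcp_pos: [0.4875, -0.1011, 0.1089]
orientation: [-0.003, -0.072, 0.997, 0.002]
wrist_force: [1.3, -1.2, 0.2]
finger_gap: -0.0002
grip_force: 0.0
```

{"fn": "step_arm", "kwargs": {"deltas": [[0,0,50,0,0,0,-1],[0,0,50,0,0,0,-1],[0,0,30,0,0,0,-1],[10,46,0,0,0,0,-1],[12,46,0,0,0,0,-1]]}}

```text
clock: 6.85
tcp_pos: [0.5132, -0.0104, 0.242]
orientation: [0.002, -0.07, 0.998, -0.0]
wrist_force: [0.9, 0.1, 0.2]
finger_gap: 0.0
grip_force: 0.0
```

{"fn": "step_arm", "kwargs": {"deltas": [[12,46,0,0,0,0,-1],[12,46,0,0,0,0,-1],[0,0,0,0,0,0,-1],[0,0,0,0,0,0,-1]]}}

```text
clock: 7.25
tcp_pos: [0.5361, 0.0829, 0.24]
orientation: [-0.0, -0.073, 0.997, -0.0]
wrist_force: [0.8, -0.6, 0.6]
finger_gap: -0.0
grip_force: 0.0
```

```bash
python3 - <<'E'
from h import *
s=get_state(); print(s['clock'],s['tcp_pos'],s['wrist_force'])
t=grab('top','t4'); c=grab('scene','s4')
a=cv2.resize(t['image'][140:250,320:440,::-1],(400,366),interpolation=cv2.INTER_CUBIC)
b=cv2.resize(c['image'][150:260,220:340,::-1],(400,366),interpolation=cv2.INTER_CUBIC)
cv2.imwrite('pics/x4.png',np.hstack([a,b]))
# dish in both
for cc,box in((t,(378,405,172,205)),(c,(245,285,195,228))):
    x0,x1,y0,y1=box
    m=(cc['image'][y0:y1,x0:x1].min(2)>105).astype(np.uint8)
    m=cv2.morphologyEx(m,cv2.MORPH_OPEN,np.ones((7,7))); k=max(cv2.findContours(m,0,1)[0],key=cv2.contourArea)
    p,r=cv2.minEnclosingCircle(k); p=np.array(p)+[x0,y0]; print(p,r,onplane(cc,[p],.033))
E
```

```text
7.25 [0.53610972 0.08291739 0.23996999] [ 0.77647186 -0.61669538  0.58269533]
[388.73636341 185.64545441] 13.013895034790039 [[ 0.55221232 -0.09632293  0.033     ]]
[263.5 212.5] 11.068072319030762 [[ 0.54657155 -0.10031062  0.033     ]]
```

View pics/x4.png

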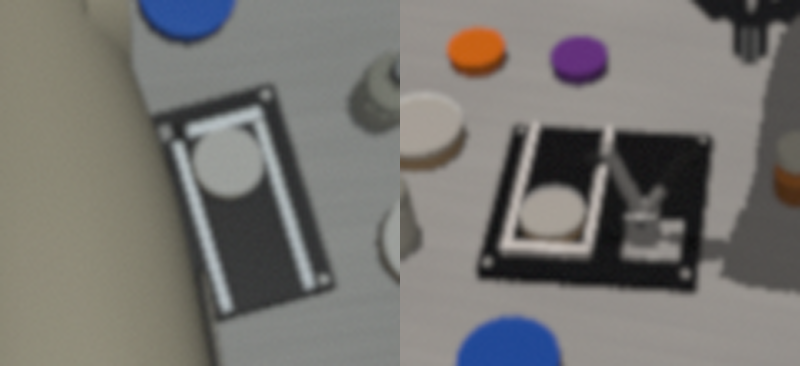

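The dish at crop (228,163) touches the stop bar and the clamp is still open. The hand is on the clamp's +y side. I'll lower it and push the handle.

{"fn": "step_arm", "kwargs": {"deltas": [[1,0,-45,0,0,0,-1],[0,0,-45,0,0,0,-1],[0,0,-30,0,0,0,-1],[0,0,-10,0,0,0,-1],[0,0,0,0,0,0,-1]]}}

```text
clock: 7.85
tcp_pos: [0.5364, 0.0807, 0.1093]
orientation: [-0.001, -0.071, 0.997, 0.0]
wrist_force: [0.0, -0.1, 1.2]
finger_gap: 0.0
grip_force: 0.0
```

{"fn": "step_arm", "kwargs": {"deltas": [[1.2,-8,0,0,0,0,-1],[1.2,-8,0,0,0,0,-1],[1.2,-8,0,0,0,0,-1],[1.2,-8,0,0,0,0,-1],[0,0,0,0,0,0,-1]]}}

```text
clock: 8.35
tcp_pos: [0.544, 0.0498, 0.1121]
orientation: [0.002, -0.072, 0.997, 0.001]
wrist_force: [1.3, 4.9, 1.2]
finger_gap: -0.0001
grip_force: 2.3
```

{"fn": "step_arm", "kwargs": {"deltas": [[0.8,-8,0,0,0,0,-1],[0.8,-8,0,0,0,0,-1],[0.8,-8,0,0,0,0,-1],[0,0,0,0,0,0,-1]]}}

```text
clock: 8.75
tcp_pos: [0.5481, 0.0261, 0.1165]
orientation: [0.005, -0.072, 0.997, 0.0]
wrist_force: [-7.0, 7.0, 28.8]
finger_gap: -0.0
grip_force: 15.3
```

{"fn": "step_arm", "kwargs": {"deltas": [[1,-8,0,0,0,0,-1],[1,-8,0,0,0,0,-1],[0.5,-4,0,0,0,0,-1],[0,0,0,0,0,0,-1]]}}

```text
clock: 9.15
tcp_pos: [0.5483, 0.005, 0.1117]
orientation: [0.001, -0.071, 0.997, -0.001]
wrist_force: [-0.4, 0.1, 0.1]
finger_gap: -0.0004
grip_force: 0.0
```

```bash
python3 - <<'E'
from h import *
c=grab('scene','s5'); cv2.imwrite('pics/x5.png',cv2.resize(c['image'][150:250,220:340,::-1],(720,600),interpolation=cv2.INTER_CUBIC))
E
```

```text
(no output)
```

View pics/x5.png

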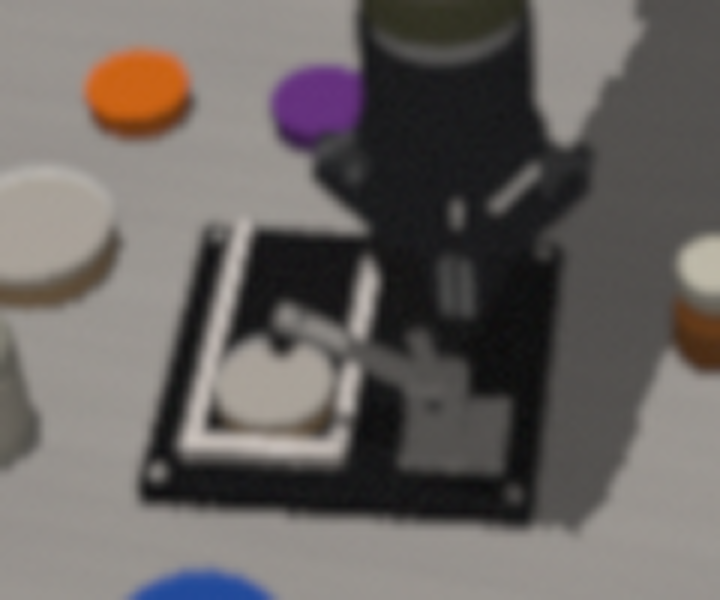

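The arm is down towards the dish, with the pad at crop (285,340), and the fingers are free of force. I'll withdraw sideways, then up, and verify.

{"fn": "step_arm", "kwargs": {"deltas": [[-2,15,0,0,0,0,-1],[-3,20,0,0,0,0,-1],[0,0,40,0,0,0,-1],[0,0,50,0,0,0,-1],[0,0,50,0,0,0,-1]]}}

```text
clock: 9.7
tcp_pos: [0.5408, 0.0424, 0.2505]
orientation: [-0.002, -0.073, 0.997, 0.0]
wrist_force: [1.9, -0.2, 0.6]
finger_gap: 0.0001
grip_force: 0.0
```

{"fn": "step_arm", "kwargs": {"deltas": [[-20,45,0,0,0,0,-1],[-20,45,0,0,0,0,-1],[-20,45,0,0,0,0,-1],[-20,45,0,0,0,0,-1],[-20,45,0,0,0,0,-1]]}}

```text
clock: 10.2
tcp_pos: [0.4402, 0.2682, 0.2497]
orientation: [-0.001, -0.072, 0.997, -0.0]
wrist_force: [1.0, -0.2, 0.3]
finger_gap: 0.0002
grip_force: 0.0
```

```bash
python3 - <<'E'
from h import *
s=get_state(); print(s['clock'],s['tcp_pos'],s['wrist_force'])
t=grab('top','t6'); c=grab('scene','s6')
a=cv2.resize(t['image'][140:260,320:440,::-1],(400,400),interpolation=cv2.INTER_CUBIC)
b=cv2.resize(c['image'][150:250,220:320,::-1],(400,400),interpolation=cv2.INTER_CUBIC)
x=np.hstack([a,b]); cv2.imwrite('pics/x6.png',np.clip(x.astype(float)*1.6,0,255).astype(np.uint8))
E
```

```text
10.2 [0.4401668  0.26816481 0.24965435] [ 1.01293338 -0.20015492  0.27576239]
```

View pics/x6.png

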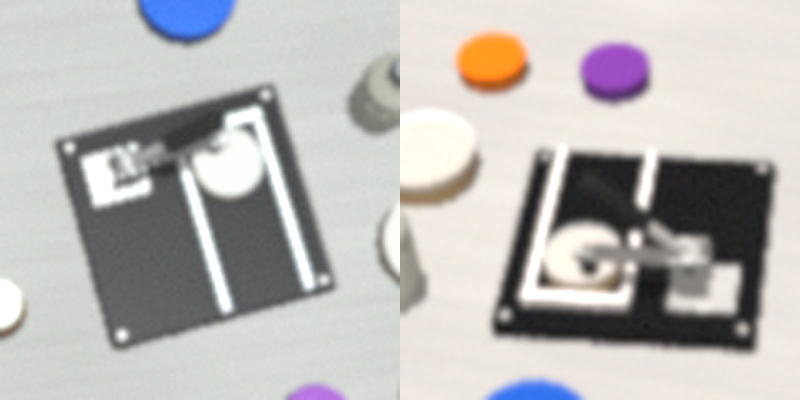

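The handle now leans over the dish with no hand on it. The arm lies flat with its pad on the lid, and the dish is against the stop. The jar and bottle are where they stood, and the hand never went near the rack.

```bash
python3 -c "
from workcell import *
print(hand_in())"
```

```text
the job is handed in; nothing more can be done
None
```

I slid the dish home against the end stop and pushed the clamp over into lock with its pad on the lid. I then took the hand well clear and handed the job in at about 10 s, but no verdict came back; I confirmed the lock only from the camera images.

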